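# Gauge the depth of the photometer's sample well

## Task

Take the depth gauge (the steel rod with a knob and a sliding ring) out of its stand and lower it upright into the photometer's round sample well, then keep pushing gently until you feel its tip bottom out on the hidden floor, the ring being pushed up the rod by the well's rim so that it marks the depth. Leave the gauge standing there, fully down, with the ring resting on the rim, and do not press hard (well under 20 N) or disturb the other things.

Things in the scene. Friction and masses are not known exactly. Their poses are not given: they have to be found in the camera images.
- gauge: Depth gauge, standing in its stand, leaning a degree or two: steel rod 12 mm in diameter with a bevelled foot (8 mm across at the tip, full 12 mm from 3 mm up) and a black cylindrical knob, 22 mm in diameter and 24 mm high, on top; 174 mm long in all, 0.10 to 0.17 kg. A sliding ring sits on the rod. Origin at the centre of the foot (tip), z along the rod towards the knob.
- gauge_tip (a point): Centre of the gauge's foot, the same point as the gauge's origin.
- gauge_knob (a point): Middle of the gauge's knob on the rod's axis, 162 mm above the tip: where to grasp it.
- ring_face (a point): Centre of the underside of the gauge's sliding aluminium ring (30 mm in diameter, 10 mm high), on the rod's axis; at first 36 to 46 mm above the tip. The ring slides along the rod with a steady drag of about 5 N, more than the gauge's weight, and stays where it is left.
- gauge_stand: White plastic block 60 x 60 x 40 mm (fixed) with one upright round hole, 13.5 mm in diameter and 32 mm deep, in which the gauge stands. Origin at the centre of its underside. An identical block close by holds a plain glass rod.
- photometer: Cream bench photometer, 260 mm deep (x) and 320 mm wide (y), 100 mm high behind a sloping front panel; it cannot move. Origin at the centre of its underside; its front faces its -x. An open black light shield stands up to 185 mm above the table, 122 to 135 mm to the +y side of the well.
- well_rim (a point): Centre of the mouth of the photometer's round sample well, 105 mm above the table, in the top of a grey block 50 x 50 mm that stands 5 mm proud of the case. The well is upright, 14.5 mm in diameter, with a 2 mm bevel at the mouth. Its depth is unknown, between 54 and 94 mm; its floor has a firm pad that gives 1 mm per 12 N, so the push rises sharply there above the ring's drag.
- stir_rod: Plain glass rod, 12 mm in diameter and 153 mm long, without knob or ring, standing in its own white block; leave alone. Origin at its foot.
- brown_bottle: Small brown bottle, 44 mm in diameter, 95 mm high, standing; leave alone. Origin at its underside.
- small_vial: Small clear vial, 25 mm in diameter, 50 mm high, standing; leave alone. Origin at its underside.
- beaker: Glass beaker, 68 mm in diameter, 85 mm high, standing; leave alone. Origin at its underside.
- marker_pen: Pen, 120 mm long, lying along its x; leave alone. Origin at its middle on the table.
- reagent_carton: Cardboard carton 90 x 110 x 100 mm; leave alone. Origin at its underside.
Not all that is in view belongs to the job. There is more than one size of the gauge; the job needs the smallest.

How it is judged:
By the outcome, as a careful person would: the job done as asked, in the order asked, and still so for the second after the job is handed in, with the robot touching nothing.
It also fails if it takes over 43 s, if anything falls off the work surface, if the arm or the gripper's body presses on something with over 40 N, if the wrist force passes 120 N, or if a joint passes its speed limit or range.

## Robot

A 6-joint arm with a two-finger parallel gripper is mounted at the origin on the work surface. World frame = base frame: x ahead of the robot, y to its left, z up, the work surface at z = 0. Lengths are in mm, angles in rad, forces in N, time in s.
With the tool pointing down it reaches from about 300 to 875 mm from the base axis. Payload 4.2 kg.
Tool frame: the origin (TCP) lies between the finger pads; the fingertips stand 25 mm ahead of it and the grasp point (between the pads) lies 6 mm ahead of it; y points along the fingers, x is the direction in which the jaws open and shut, and the axes are right-handed (so a half turn about y gives the same grasp; the last joint's range is limited). The gripper opens to 85 mm and grips with 20 to 120 N. Pads are 22 mm wide; open, the fingers measure 114 mm over their backs; the gripper's body (76 mm by 85 mm) begins 54 mm behind the grasp point. The pads swing forward as they close: fully open they stand 13 mm farther back than shut.
Start: joints at [-1.218, 0.32, 1.565, -0, 1.257, -0.02], TCP at [209.432, -535.516, 256.338] pointing down, gripper open.
Joint ranges: [-3.11, 3.11], [-0.84, 2.01], [0.21, 2.61], [-1.34, 4.49], [0.05, 2.63], [-2.56, 2.56]. Speed limits (rad/s): [2.57, 2.57, 3.14, 3.14, 3.14, 3.14].

## Interface

Orientations are given as a unit quaternion [w, x, y, z].
In Python, from station import manip, viewer, workorder gives the robot as it stands.
- The arm moves only by the tool drive_tool, never from a script. Its argument "steps" is a list of rows, each a list of 7 numbers: the finger opening in m, from 0 to 0.0854, then the shift along the tool's x, y, z in m, then the turn, a rotation vector about the tool's x, y, z in rad. A call has 1 to 10 rows; each row shifts and turns the pose as measured when the row begins, along the tool's axes as they then stand; what a row does not reach is not made up. A row lasts 1/10 s, in which the tool goes at most 50 mm and 8.59 degrees, less where a joint would pass 70% of its speed; a pose out of reach is approached as far as the arm can. A call with a gripper value outside its range is refused whole. The fingers move at their own pace and stop on an object; "newtons" is the grip in N (left out, the last holds). Time passes only in rows, so rows that do not move let the fingers close. It gives the time, the measured TCP pose, the force and the opening at its end, in the units of the state.
- manip.get_obs(): the state, without advancing time (a new reading comes with each control period).
- viewer.grab_frame(name): name is "scene" or "top" or "wrist"; returns a dict with "color" (400x640x3 uint8, red, green, blue), "K" (3x3 intrinsics, pixels), "eye" and "rotation" of the camera in the world. Camera axes: x right, y down, z forward; pixel columns grow to the right and rows downward; lengths in mm; the calibration is good to about 2 mm. A picture is of the moment at which its call begins. There is no depth.
- workorder.job_done(): hands the job in, once; it reports no verdict.
The state is a dict: "clock": time; "q": joint angles; "qvel": joint speeds; "joint_efforts": joint torques, N m; "tool_pos": TCP position; "eef_rot": TCP orientation; "force": force on the tool from outside, world axes, zero at the start; "ft_torque": the same for the moment, N m; "gripper_width": finger opening in mm.
Only numpy, scipy, OpenCV 4.12 (cv2) and the standard library are available. Lean on these libraries where they do the work, as an engineer would, in place of code of your own. Each camera call takes 0.05 s, during which the arm holds its last target. There are 200 camera calls.

## Working session

There is one attempt and no reset: what is moved stays moved. The work goes in short steps, Python scripts to look and compute and a tool call to move; the robot and the scene stay as the last step left them, time stands still between calls to the robot, and variables do not carry over. Pictures are saved under pics/ and viewed, about 8 in all and at most 12, crops included, and the job is handed in when it is done.

Besides the shell and the picture viewer there is one more tool, called after "Request:" in YAML: its name, and indented under it one key for each argument. drive_tool: Moves the arm, as the interface text tells. Its arguments: {"type":"object","properties":{"steps":{"type":"array"},"newtons":{"type":"number"}},"required":["steps"]}

```bash
mkdir -p pics
cat > h.py <<'E'
import numpy as np, cv2
from station import manip, viewer, workorder
def grab(n,f=None):
    d=viewer.grab_frame(n)
    if f: cv2.imwrite('pics/'+f,d['color'][...,::-1])
    return d
def ray(d,u,v):
    K=np.array(d['K']);R=np.array(d['rotation'])
    r=R@np.linalg.inv(K)@np.array([u,v,1.]);return np.array(d['eye'],float),r/np.linalg.norm(r)
def plane(d,u,v,z):
    e,r=ray(d,u,v);return e+r*(z-e[2])/r[2]
def tri(*obs):
    A=np.zeros((3,3));b=np.zeros(3)
    for d,u,v in obs:
        e,r=ray(d,u,v);P=np.eye(3)-np.outer(r,r);A+=P;b+=P@e
    return np.linalg.solve(A,b)
def proj(d,p):
    c=np.array(d['K'])@(np.array(d['rotation']).T@(np.array(p,float)-np.array(d['eye'],float)));return c[:2]/c[2]
E
python3 - <<'E'
from h import *
a=grab('scene','s0.png');b=grab('top','t0.png')
import pickle;pickle.dump((a,b),open('v0.pkl','wb'))
for d in(a,b):print(d['K'],d['eye'],d['rotation'])
print(manip.get_obs())
E
```

```text
[[499.99081422   0.         313.36417094]
 [  0.         499.99081422 195.49391577]
 [  0.           0.           1.        ]] [1144.58519577 -217.74649341  947.20472746] [-0.25386718  0.71513527  0.6159171  -0.21161081]
[[482.18154462   0.         315.28758333]
 [  0.         482.18154462 204.93136317]
 [  0.           0.           1.        ]] [ 374.68968309 -128.62103097 1272.2318675 ] [-0.042077    0.70695302 -0.70491778  0.03921566]
{'clock': 0.1, 'q': array([-1.21803622e+00,  3.20249062e-01,  1.56552670e+00, -1.50728802e-05,
        1.25739505e+00, -2.00033910e-02]), 'qvel': array([-1.67191970e-04, -7.45166714e-05, -2.97684581e-03,  3.38254754e-04,
       -5.21109467e-04,  6.52860936e-04]), 'joint_efforts': array([ 1.03724862e-03, -4.16408300e+01, -2.34704018e+01, -6.89356216e-05,
        4.82121788e-03, -2.09759612e-06]), 'tool_pos': array([ 209.27681379, -535.16660918,  255.56595813]), 'eef_rot': array([ 0.58431321, -0.58367396,  0.3991442 , -0.39822945]), 'force': array([-0.0858408 , -0.01686132, -0.54813192]), 'ft_torque': array([-0.02697575,  0.03369805, -0.01741672]), 'gripper_width': 85.24076697790225}
```

View pics/s0.png

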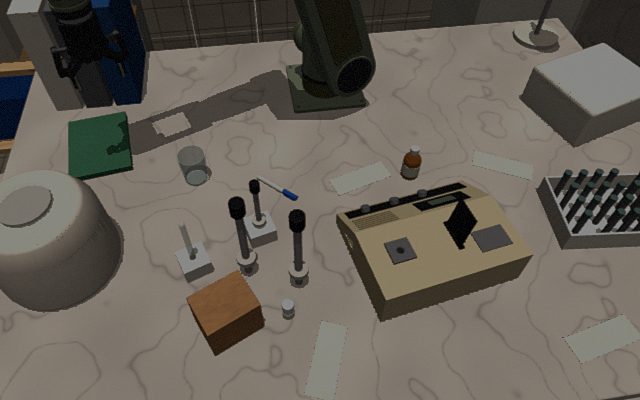

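View pics/t0.png

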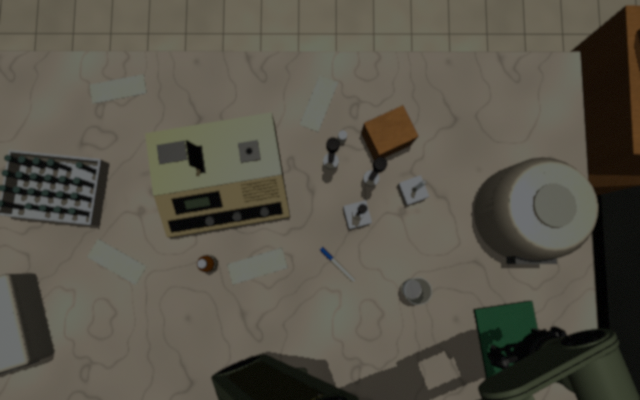

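Scene view: three candidates for the gauge have black knobs, at (254,187), (237,208) and (297,221). The glass rod is at (185,235). Only the one at (254,187) is short and stands in a white block, which is at (260,229), or (357,215) in the top view. The well is at (401,250) in scene and (250,151) in top. I'll check the choice in a close crop.

```bash
sed -i "s/R=np.array(d\['rotation'\])/R=rot(d)/; s/np.array(d\['rotation'\]).T/rot(d).T/" h.py
cat >> h.py <<'E'
from scipy.spatial.transform import Rotation as Ro
def rot(d): return Ro.from_quat(np.array(d['rotation']),scalar_first=True).as_matrix()
E
python3 - <<'E'
from h import *
import pickle;a,b=pickle.load(open('v0.pkl','rb'))
f=lambda d,x,y,w,h,s:cv2.resize(cv2.convertScaleAbs(d['color'][y:y+h,x:x+w,::-1],alpha=1.8),(w*s,h*s),interpolation=cv2.INTER_CUBIC)
A=f(a,215,170,100,120,4);B=f(b,320,180,60,60,6);C=f(a,380,230,50,40,6);D=f(b,230,132,40,40,6)
im=np.zeros((600,780,3),np.uint8);im[:480,:400]=A;im[:360,400:760]=B;im[360:600,400:700]=C
cv2.imwrite('pics/c1.png',im)
print(tri((a,254.5,187),(b,362,210)),tri((a,401,250),(b,250,151)),plane(a,401,250,105),plane(b,250,151,105))
E
```

```text
[ 491.01277598 -230.76025508  166.64574434] [643.70140337  40.72750738 105.86857695] [643.43624888  43.93411384 105.        ] [643.2157166  38.0030748 105.       ]
```

View pics/c1.png

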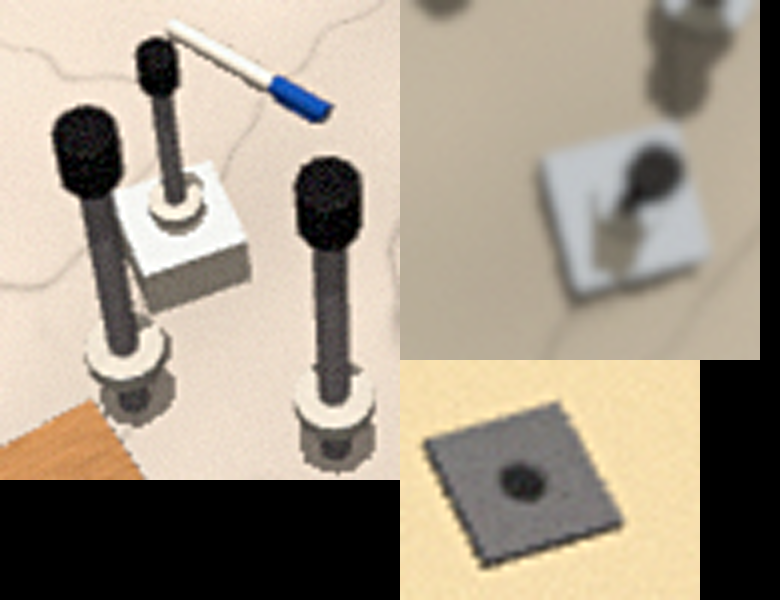

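```bash
cat >> h.py <<'E'
def st():
    o=manip.get_obs();return np.array(o['tool_pos']),Ro.from_quat(o['eef_rot'],scalar_first=True),o
def need(p,R):
    t,r,o=st()
    print('turn(tool)',(r.inv()*R).as_rotvec().round(4),'shift now(mm)',r.inv().apply(np.array(p)-t).round(1),'shift after turn',R.inv().apply(np.array(p)-t).round(1),'t',o['clock'],'F',o['force'].round(2),'w',o['gripper_width'])
def down(sgn=1): # jaws along world y*sgn, tool down
    x=np.array([0,sgn,0.]);z=np.array([0,0,-1.]);return Ro.from_matrix(np.column_stack([x,np.cross(z,x),z]))
E
python3 - <<'E'
from h import *
import pickle;a,b=pickle.load(open('v0.pkl','rb'))
t,r,o=st();print(r.as_matrix().round(3))
k=tri((a,254.5,186.7),(b,362.5,208.7));print(k,plane(a,254.5,186.7,170),plane(b,362.5,208.7,170))
for s in(1,-1): need([490,-231,300],down(s))
E
```

```text
[[ 0.364 -0.001  0.931]
 [-0.931  0.001  0.364]
 [-0.002 -1.     0.   ]]
[ 493.61743212 -231.08901151  170.7769804 ] [ 493.16934901 -229.7860446   170.        ] [ 493.60402921 -232.48604628  170.        ]
turn(tool) [-0.3822 -2.0181 -2.0187] shift now(mm) [-181.1  -44.1  372.2] shift after turn [304.2 280.7 -44.4] t 0.1 F [-0.09 -0.02 -0.55] w 85.24076697790225
turn(tool) [-1.5507  0.2937  0.2912] shift now(mm) [-181.1  -44.1  372.2] shift after turn [-304.2 -280.7  -44.4] t 0.1 F [-0.09 -0.02 -0.55] w 85.24076697790225
```

```bash
sed -i 's/x=np.array(\[0,sgn,0.\]);.*/x=np.array([0,sgn,0.]);y=np.array([0,0,-1.]);return Ro.from_matrix(np.column_stack([x,y,np.cross(x,y)]))/' h.py
python3 -c "
from h import *
need([493,-231,300],down(-1))"
```

```text
turn(tool) [ 3.000e-04  3.728e-01 -1.600e-03] shift now(mm) [-180.   -44.1  375. ] shift after turn [-304.2  -44.4  283.7] t 0.1 F [-0.09 -0.02 -0.55] w 85.24076697790225
```

Request:
drive_tool:
  steps:
    - [0.085,0,-0.02,0,0,0.125,0]
    - [0.085,0,-0.02,0,0,0.125,0]
    - [0.085,0,-0.01,0,0,0.123,0]
    - [0.085,-0.034,0,0.032,0,0,0]
    - [0.085,-0.034,0,0.032,0,0,0]
    - [0.085,-0.034,0,0.032,0,0,0]
    - [0.085,-0.034,0,0.032,0,0,0]
    - [0.085,-0.034,0,0.032,0,0,0]
    - [0.085,-0.034,0,0.032,0,0,0]
    - [0.085,-0.034,0,0.032,0,0,0]

```text
clock: 1.1
tool_pos: [440.7, -296.5, 302.8]
eef_rot: [0.493, -0.492, 0.511, -0.504]
force: [0.4, -0.5, 0.7]
gripper_width: 85.1
```

```bash
python3 -c "
from h import *
need([493,-231,300],down(-1))"
```

```text
turn(tool) [ 0.0057 -0.0285 -0.0082] shift now(mm) [-67.    3.   50.5] shift after turn [-65.5   2.8  52.3] t 1.1 F [ 0.41 -0.5   0.72] w 85.11960092025654
```

Request:
drive_tool:
  steps:
    - [0.085,-0.033,0.0,0.025,0,-0.02,-0.008]
    - [0.085,-0.03,0,0.025,0,0,0]
    - [0.085,0,0,0,0,0,0]

```text
clock: 1.4
tool_pos: [496.4, -227.3, 301.3]
eef_rot: [0.499, -0.501, 0.503, -0.498]
force: [0.3, -0.1, -0.2]
gripper_width: 85.1
```

Run:
```python
from h import *
need([493,-231,300],down(-1))
w=grab('wrist');cv2.imwrite('pics/w1.png',cv2.convertScaleAbs(w['color'][...,::-1],alpha=1.7))
import pickle;pickle.dump(w,open('w1.pkl','wb'));print(w['eye'],rot(w).round(2),proj(w,[493,-231,182]),proj(w,[493,-231,170]))
```

```text
turn(tool) [ 0.0065 -0.0012 -0.0026] shift now(mm) [ 3.7  1.3 -3.4] shift after turn [ 3.7  1.3 -3.4] t 1.4 F [ 0.32 -0.12 -0.15] w 85.06943835473476
[ 572.16629939 -227.60659232  418.81985573] [[-0.   -0.96 -0.29]
 [-1.    0.    0.  ]
 [-0.    0.29 -0.96]] [322.78561238 206.58323212] [322.60441398 202.21896302]
```

View pics/w1.png

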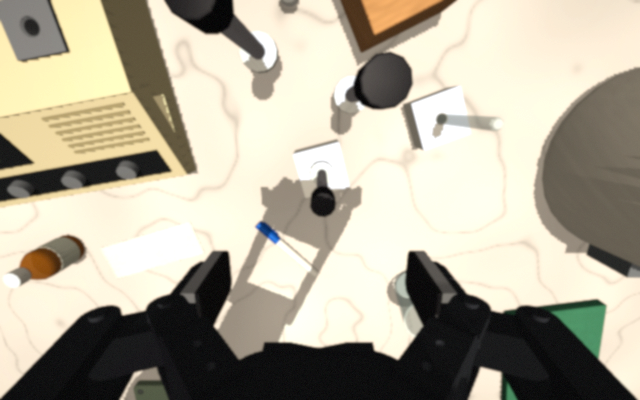

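The wrist view shows the small knob at (322,201), which matches the prediction of (322,202). The tall gauge's knob is at (383,80). I'll check its height for clearance and get a first well fix from this view.

Run:
```python
from h import *
import pickle;a,b=pickle.load(open('v0.pkl','rb'));w=pickle.load(open('w1.pkl','rb'))
print('tall',tri((a,237,208),(w,383,80)),tri((a,297,221),(w,205,10)))
print('knob',tri((a,254.5,186.7),(w,322,201)),'well',plane(w,32,27,105))
need([493,-231,176],down(-1))
```

```text
tall [ 587.61227465 -264.73725612  229.1214682 ] [ 626.09148823 -160.94228425  220.51035211]
knob [ 494.67682666 -230.10372734  171.79859496] well [644.07663218  39.90569312 105.        ]
turn(tool) [ 0.0079 -0.0025 -0.0015] shift now(mm) [  2.4 125.2  -1.1] shift after turn [  2.2 125.2  -2.1] t 1.45 F [ 0.28  1.03 -0.95] w 85.28204107713054
```

Request:
drive_tool:
  steps:
    - [0.085,0.003,0.035,-0.002,0.006,0,0]
    - [0.085,0,0.04,0,0,0,0]
    - [0.085,0,0.03,0,0,0,0]
    - [0.085,0,0.005,0,0,0,0]
    - [0.085,0,0,0,0,0,0]

```text
clock: 1.95
tool_pos: [490.4, -236.0, 189.1]
eef_rot: [-0.498, 0.5, -0.501, 0.502]
force: [0.2, -0.9, 0.9]
gripper_width: 84.9
```

```bash
python3 -c "
from h import *
need([493.5,-231,176],down(-1))"
```

```text
turn(tool) [ 0.001  -0.0051  0.0023] shift now(mm) [-5.  13.1  3.1] shift after turn [-5.  13.1  3.1] t 1.95 F [ 0.16 -0.94  0.94] w 84.88716416760467
```

Request:
drive_tool:
  steps:
    - [0.085,-0.005,0.0,0.003,0,-0.005,0]
    - [0.085,0,0.008,0,0,0,0]
    - [0.085,0,0.005,0,0,0,0]
    - [0.085,0,0.0,0,0,0,0]

```text
clock: 2.35
tool_pos: [495.4, -232.9, 179.8]
eef_rot: [-0.5, 0.5, -0.497, 0.504]
force: [-0.1, -0.4, -1.1]
gripper_width: 85.1
```

```bash
python3 -c "
from h import *
need([493.5,-231,176],down(-1))"
```

```text
turn(tool) [-0.0065 -0.0013  0.0063] shift now(mm) [-1.9  3.8 -1.9] shift after turn [-1.9  3.8 -1.9] t 2.35 F [-0.1  -0.36 -1.09] w 85.05547219601416
```

Request:
drive_tool:
  newtons: 40
  steps:
    - [0.085,-0.002,0.004,-0.002,-0.006,0,0.006]
    - [0.04,0,0,0,0,0,0]
    - [0.015,0,0,0,0,0,0]
    - [0.015,0,0,0,0,0,0]
    - [0.015,0,0,0,0,0,0]

```text
clock: 2.85
tool_pos: [493.8, -230.8, 176.4]
eef_rot: [-0.5, 0.5, -0.5, 0.501]
force: [0.7, 0.1, 0.1]
gripper_width: 27.8
```

```bash
python3 -c "
from h import *
need([493.5,-231,176],down(-1))"
```

```text
turn(tool) [-0.0017 -0.0008  0.0007] shift now(mm) [ 0.2  0.4 -0.3] shift after turn [ 0.2  0.4 -0.3] t 2.85 F [0.66 0.08 0.14] w 27.752215847565843
```

Request:
drive_tool:
  steps:
    - [0.015,0,0,0,0,0,0]
    - [0.015,0,0,0,0,0,0]
    - [0.015,0,0,0,0,0,0]

```text
clock: 3.15
tool_pos: [493.9, -230.8, 176.6]
eef_rot: [-0.5, 0.5, -0.5, 0.501]
force: [0.1, -0.0, -0.4]
gripper_width: 20.4
```

Run:
```python
from h import *
need([493.5,-231,176],down(-1))
w=grab('wrist')
cv2.imwrite('pics/w2.png',cv2.resize(cv2.convertScaleAbs(w['color'][100:400,160:500,::-1],alpha=1.7),None,fx=2,fy=2))
```

```text
turn(tool) [-0.0019 -0.0008  0.0007] shift now(mm) [ 0.2  0.6 -0.4] shift after turn [ 0.2  0.6 -0.4] t 3.15 F [ 0.05 -0.04 -0.37] w 20.40156100847649
```

View pics/w2.png

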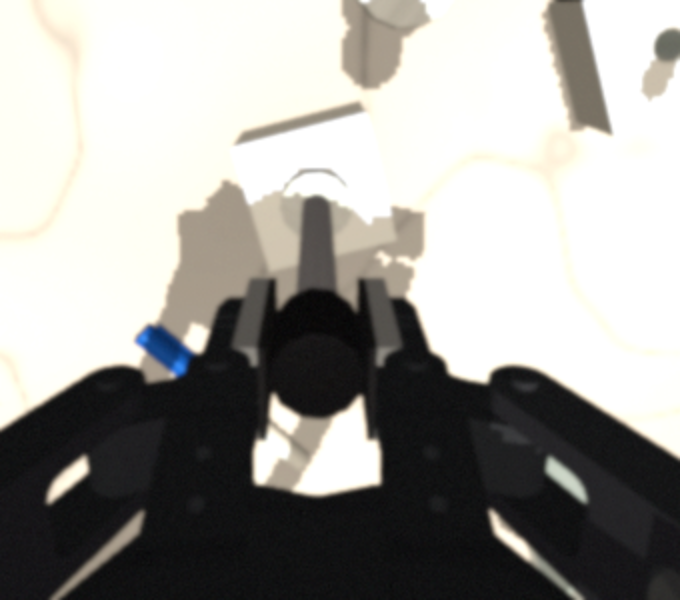

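Request:
drive_tool:
  steps:
    - [0.015,0,0,0,0,0,0]
    - [0.015,0,-0.01,0,0,0,0]
    - [0.015,0,-0.012,0,0,0,0]
    - [0.015,0,-0.015,0,0,0,0]
    - [0.015,0,-0.02,0,0,0,0]
    - [0.015,0,-0.025,0,0,0,0]
    - [0.015,0,0,0,0,0,0]

```text
clock: 3.9
tool_pos: [493.9, -230.9, 265.1]
eef_rot: [-0.5, 0.499, -0.499, 0.501]
force: [-0.8, 0.1, -1.0]
gripper_width: 20.6
```

```bash
python3 -c "
from h import *
need([494,-231,310],down(-1))"
```

```text
turn(tool) [-0.003  -0.0009  0.0014] shift now(mm) [  0.1 -44.9   0.3] shift after turn [  0.1 -44.9   0.1] t 3.9 F [-0.84  0.07 -1.04] w 20.579597503751245
```

Request:
drive_tool:
  steps:
    - [0.015,0,-0.03,0,0,0,0]
    - [0.015,-0.02,-0.02,0,0,0,0]
    - [0.015,-0.04,0,0,0,0,0]
    - [0.015,-0.04,0,0,0,0,0]
    - [0.015,-0.04,0,0.01,0,0,0]
    - [0.015,-0.035,0,0.03,0,0,0]
    - [0.015,-0.03,0,0.035,0,0,0]
    - [0.015,-0.02,0,0.03,0,0,0]
    - [0.015,-0.01,0,0.01,0,0,0]
    - [0.015,0,0,0,0,0,0]

```text
clock: 4.9
tool_pos: [609.3, 12.3, 314.7]
eef_rot: [0.498, -0.5, 0.501, -0.501]
force: [-0.1, -0.3, -1.5]
gripper_width: 21.2
```

```bash
python3 -c "
from h import *
need([643.7,40.7,300],down(-1))"
```

```text
turn(tool) [ 0.0021 -0.0042  0.0012] shift now(mm) [-28.6  14.6  34.4] shift after turn [-28.4  14.7  34.4] t 4.9 F [-0.13 -0.34 -1.47] w 21.18546083012442
```

Run:
```python
from h import *
import pickle
a=grab('scene');w=grab('wrist');t,r,o=st();pickle.dump((a,w,t),open('v2.pkl','wb'))
print(t,proj(a,t),proj(w,t),proj(w,[644,40,105]),proj(a,[644,40,105]))
A=a['color'][160:290,330:470,::-1]
im=np.zeros((600,800,3),np.uint8)
im[:390,:420]=cv2.resize(cv2.convertScaleAbs(A,alpha=1.8),None,fx=3,fy=3)
W=cv2.convertScaleAbs(w['color'][100:400,200:390,::-1],alpha=1.5)
im[:600,420:800]=cv2.resize(W,None,fx=2,fy=2)
cv2.imwrite('pics/m1.png',im)
```

```text
[607.88058219  10.62151588 315.05768717] [394.70742773 168.07518041] [320.01160434 285.26470225] [291.20317168 146.97321371] [399.15079289 250.48352285]
```

View pics/m1.png

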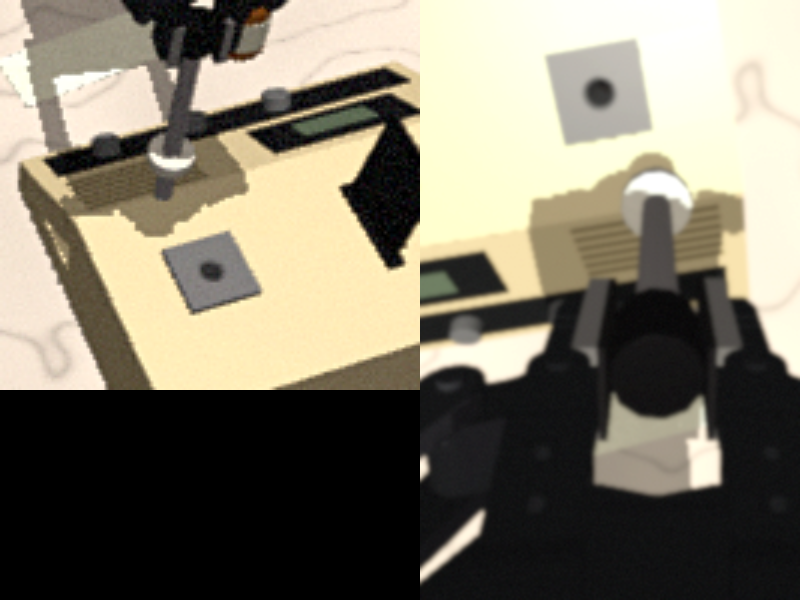

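```bash
cat > ax.py <<'E'
from h import *
import pickle
def hole(d,p,rad):
    u,v=np.round(p).astype(int);g=cv2.cvtColor(d['color'],cv2.COLOR_RGB2GRAY).astype(float)
    c=g[v-rad:v+rad+1,u-rad:u+rad+1];bg=np.median(c);wt=np.clip(0.8*bg-c,0,None);yy,xx=np.mgrid[v-rad:v+rad+1,u-rad:u+rad+1]
    return np.array([(wt*xx).sum(),(wt*yy).sum()])/wt.sum()
def centres(d,rows,u0,half):
    # rod centre per row: its left and right edges = strongest gradients
    g=cv2.GaussianBlur(cv2.cvtColor(d['color'],cv2.COLOR_RGB2GRAY).astype(np.float32),(0,0),.8);out=[]
    for v in rows:
        u=int(round(u0(v)));s=np.gradient(g[v,u-half:u+half+1])
        l=s[:half].clip(None,0)**2;r=s[half+1:].clip(0)**2
        x=np.arange(-half,half+1)
        if l.sum()<20 or r.sum()<20: continue
        L,Rr=(l*x[:half]).sum()/l.sum(),(r*x[half+1:]).sum()/r.sum();out.append((u+(L+Rr)/2,v,Rr-L))
    return np.array(out)
def fit(c):
    p=np.polyfit(c[:,1],c[:,0],1);e=c[:,0]-np.polyval(p,c[:,1]);k=abs(e)<1;p=np.polyfit(c[k,1],c[k,0],1);return p,e[k].std(),k.sum()
def axis(d1,p1,v1,d2,p2,v2):
    n=[];
    for d,p,v in((d1,p1,v1),(d2,p2,v2)):
        r=[ray(d,np.polyval(p,x),x)[1] for x in v];m=np.cross(*r);n.append(m/np.linalg.norm(m))
    k=np.cross(*n);k/=np.linalg.norm(k);k*=np.sign(k[2])
    e1,e2=np.array(d1['eye'],float),np.array(d2['eye'],float)
    pt=np.linalg.solve(np.array([n[0],n[1],[0,0,1]]),[n[0]@e1,n[1]@e2,200.]);return pt,k
E
python3 - <<'E'
from ax import *
a,w,t=pickle.load(open('v2.pkl','rb'))
hs,hw=hole(a,(400,250),5),hole(w,(289.5,146),9);print(hs,hw,'well tri',tri((a,*hs),(w,*hw)),plane(a,*hs,105),plane(w,*hw,105))
cs=centres(a,range(183,207),lambda v:330+190/3-(v-180)*9/44,7);cw=centres(w,range(206,240),lambda v:318.5,16)
print(cs.round(1)[::3],cw.round(1)[::4])
ps,pw=fit(cs),fit(cw);print(ps,pw)
pt,k=axis(a,ps[0],(180,210),w,pw[0],(205,240));print(pt,k, 'tilt mrad x,y',k[:2]/k[2]*1000)
for z in (t[2]-6,t[2]-168):q=pt+k*(z-200)/k[2];print('axis at',z,q,proj(a,q))
E
```

```text
[400.03173894 250.04403219] [289.41144114 145.56463146] well tri [645.82952259  41.13561814 109.0511851 ] [643.25601598  42.00003338 105.        ] [645.52485237  41.89467545 105.        ]
[[392.3 183.    6.9]
 [391.8 186.    6.3]
 [391.1 189.    6.4]
 [390.5 192.    6.5]
 [389.  195.    8.3]
 [390.3 198.   12.7]] [[317.8 206.   14.3]
 [317.9 210.   14.9]
 [317.9 214.   15.3]
 [317.9 218.   16. ]
 [318.  222.   17.3]
 [318.1 226.   17.9]
 [318.2 230.   18.6]
 [318.  234.   18.8]]
(array([-2.22336790e-01,  4.33050266e+02]), np.float64(0.3512258761000715), np.int64(16)) (array([5.13124686e-03, 3.16791432e+02]), np.float64(0.08410121987738026), np.int64(30))
[607.41943081  11.41499797 200.        ] [ 2.28128468e-02 -4.64636872e-05  9.99739752e-01] tilt mrad x,y [22.81878535 -0.04647578]
axis at 309.05768717290823 [609.90799476  11.40992943 309.05768717] [394.97376636 171.25595672]
axis at 147.05768717290823 [606.21135153  11.41745851 147.05768717] [383.12837484 224.53275137]
```

Run:
```python
from ax import *
a,w,t=pickle.load(open('v2.pkl','rb'))
f=lambda v:330+190/3-(v-180)*9/44
cs=np.vstack([centres(a,range(183,194),f,7),centres(a,range(219,223),lambda v:384.5,6)]);print(cs[-4:].round(1))
cw=centres(w,range(206,236),lambda v:318.5,16)
ps,pw=fit(cs),fit(cw);print(ps,pw)
pt,k=axis(a,ps[0],(180,225),w,pw[0],(205,240));print('tilt mrad x,y',k[:2]/k[2]*1000)
for z in (t[2]-6,t[2]-168):q=pt+k*(z-200)/k[2];print('axis at',z,q,proj(a,q))
print(cv2.cvtColor(a['color'],cv2.COLOR_RGB2GRAY)[214:230,376:394])
```

```text
[[390.2 193.    6.6]
 [384.4 220.    6.4]
 [384.4 221.    7.5]
 [384.1 222.    6.8]]
(array([-2.12915081e-01,  4.31363526e+02]), np.float64(0.10274405940469511), np.int64(14)) (array([5.13124686e-03, 3.16791432e+02]), np.float64(0.08410121987738026), np.int64(30))
tilt mrad x,y [ 8.29637682 -0.04347934]
axis at 309.05768717290823 [609.60413207  11.40999213 309.05768717] [394.9288037 171.1232558]
axis at 147.05768717290823 [608.26011903  11.41703578 147.05768717] [383.37680662 225.37961485]
[[ 50  44  42  44  52  84 137 143 147 145 146 147 144 145 144 148 141 116]
 [ 53  47  51  49  46  53  67 103 136 142 142 144 145 146 142 142 105  63]
 [ 51  43  44  52  50  48  51  52  67  87  97 114 118 104  81  61  54  49]
 [ 49  46  51  41  46  47  57  53  53  56  58  61  63  58  54  51  47  43]
 [ 43  44  50  50  49  52  44  53  60  55  57  59  55  53  54  45  46  57]
 [ 53  49  51  46  45  42  37  37  39  44  48  45  53  48  51  44  50  45]
 [ 45  44  47  48  52  50  34  36  34  40  36  37  44  52  44  43  39  51]
 [ 54  55  53  44  41  42  36  37  37  37  37  34  40  44  54  55  63  65]
 [ 44  47  46  52  52  45  36  36  40  33  39  44  64  66  66  69  68  75]
 [ 51  55  54  43  41  39  35  36  37  38  37  52  67  74  69  73  69  73]
 [ 45  42  50  52  54  43  33  38  38  38  39  51  71  74  75  72  70  69]
 [ 55  59  64  68  64  51  36  37  37  37  39  63  73  71  75  73  71  74]
 [ 68  67  70  71  76  69  52  57  41  40  60  72  73  74  72  74  71  72]
 [ 69  75  71  74  72  72  73  75  71  75  73  72  73  71  71  72  72  74]
 [ 74  71  73  71  71  74  70  73  73  70  73  72  73  72  73  70  72  69]
 [ 71  69  71  72  72  72  71  72  72  72  72  71  71  68  73  73  74  73]]
```

Request:
drive_tool:
  steps:
    - [0.015,-0.012,0,0.014,0.01,0,0]
    - [0.015,-0.012,0,0.014,0,0,0]
    - [0.015,-0.005,0.0,0.006,0,0,0]
    - [0.015,0,0.015,0,0,0,0]
    - [0.015,0,0,0,0,0,0]

```text
clock: 5.5
tool_pos: [641.0, 36.3, 301.6]
eef_rot: [-0.498, 0.495, -0.5, 0.506]
force: [-0.6, 0.2, -2.0]
gripper_width: 20.7
```

Run:
```python
from ax import *
t,r,o=st();print(t,r.as_matrix().round(4),o['force'])
a=grab('scene');w=grab('wrist');b=grab('top');t2,r2,o=st();print(t2);pickle.dump((a,w,b,t),open('v3.pkl','wb'))
im=np.zeros((600,800,3),np.uint8)
im[:480,:400]=cv2.resize(cv2.convertScaleAbs(a['color'][170:290,350:450,::-1],alpha=1.8),None,fx=4,fy=4)
im[:600,400:800]=cv2.resize(cv2.convertScaleAbs(w['color'][100:400,220:420,::-1],alpha=1.5),None,fx=2,fy=2)
cv2.imwrite('pics/m2.png',im)
```

```text
[641.04468902  36.27315442 301.60279867] [[-0.0127  0.0087  0.9999]
 [-0.9999 -0.0032 -0.0127]
 [ 0.0031 -1.      0.0088]] [-0.63708221  0.15136201 -2.04773637]
[642.12658047  36.33235312 304.4623224 ]
```

View pics/m2.png

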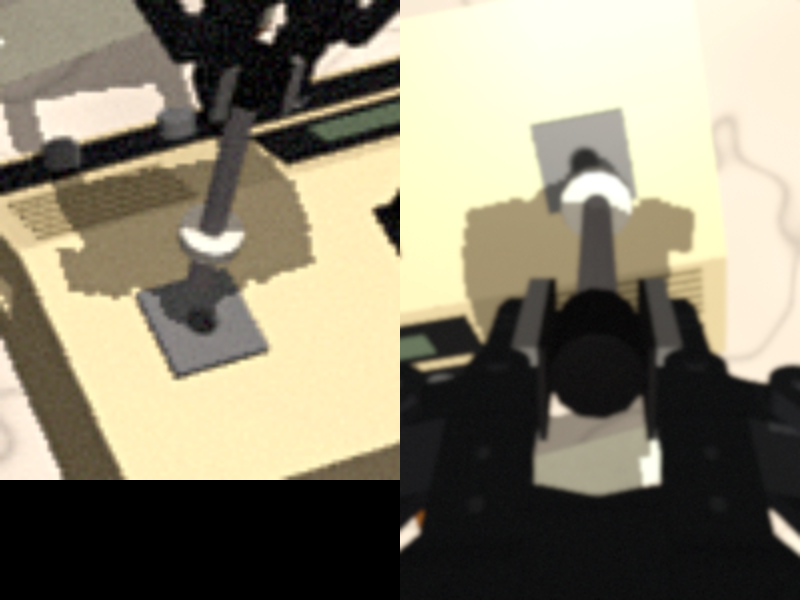

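Run:
```python
from ax import *
a,w,b,t=pickle.load(open('v3.pkl','rb'))
cs=centres(a,range(200,222),lambda v:350+238/4-(v-199)*(238-212)/4/29,7);cw=centres(w,range(206,236),lambda v:318,16)
ps,pw=fit(cs),fit(cw);print(cs[::3].round(1),ps,pw)
pt,k=axis(a,ps[0],(180,225),w,pw[0],(205,240));print('tilt mrad x,y',k[:2]/k[2]*1000)
for z in (296,134,105):q=pt+k*(z-200)/k[2];print('axis at',z,q,proj(a,q),proj(w,q))
W=[640.0,42.,105];print(proj(a,[644.5,42,105]),proj(w,[644.5,42,105]),plane(w,312,181,105),plane(a,400.1,250.2,105))
g=cv2.cvtColor(w['color'],cv2.COLOR_RGB2GRAY)
print(g[168:188:2,302:326])
g=cv2.cvtColor(a['color'],cv2.COLOR_RGB2GRAY);print(g[232:256,390:410])
```

```text
[[407.5 205.    7.1]
 [407.6 208.    7.6]
 [406.5 211.    7. ]
 [405.7 214.    6.9]
 [405.  217.    6.9]
 [404.2 220.    6.8]] (array([-2.48493797e-01,  4.58948881e+02]), np.float64(0.17540139409536454), np.int64(17)) (array([-3.41686865e-03,  3.18772875e+02]), np.float64(0.14048841239281948), np.int64(30))
tilt mrad x,y [-24.48006466   4.94602175]
axis at 296 [637.99616056  36.43687651 296.        ] [412.45462673 187.10428437] [317.8089648  282.10350292]
axis at 134 [641.96193104  35.63562099 134.        ] [398.85165529 241.84597863] [318.1233159  190.10374125]
axis at 105 [642.67185291  35.49218636 105.        ] [396.77531386 250.2016859 ] [318.14801634 182.87477184]
[400.19364761 250.57080089] [312.12051257 181.30645886] [644.84119714  42.1243559  105.        ] [643.63042299  42.04004495 105.        ]
[[113 112 113 113 113 113 113 113 113 112 113 113 113 113 113 113 114 114
  113 113 114 114 114 114]
 [112 112 113 112 112 112 112 113 113 113 112 112 113 113 113 113 113 113
  113 113 113 113 114 113]
 [112 112 113 113 111 111 110 107 105 104 104 105 107 109 111 111 112 113
  113 11
[... 2067 characters left out ...]
  72  76
   74  73]
 [ 70  42  35  39  38  42  37  23  19  13  24  24  28  38  67  76  77  74
   70  74]
 [ 78  72  42  38  37  31  31  23  20  27  22  19  25  43  62  73  75  74
   73  74]
 [ 76  76  74  71  40  43  37  15  25  23  24   8  20  32  53  68  74  71
   73  73]
 [ 72  74  77  74  76  73  54  31  21  25  25  24   9  28  58  72  73  71
   75  73]
 [ 74  74  77  78  74  76  73  58  33  20  13  22  22  46  70  74  73  68
   75  72]
 [ 70  77  75  73  72  78  75  75  67  53  44  43  52  69  73  74  76  73
   74  73]
 [ 72  73  75  78  73  73  75  75  74  73  78  74  77  76  74  75  72  75
   75  74]
 [ 50  77  75  74  73  74  76  73  75  74  73  75  76  74  76  74  74  74
   75  71]]
```

Run:
```python
from ax import *
a,w,t=pickle.load(open('v2.pkl','rb'))
# camera-in-hand offset gives TCP from the wrist eye; first look
for (A,Wc,y,botrow,col,xg) in((a,w,11.4,216.0,387.5,608.5),(pickle.load(open('v3.pkl','rb'))[0],pickle.load(open('v3.pkl','rb'))[1],35.8,233.6,403,642.)):
    tz=Wc['eye'][2]-118.2; tip=tz-168
    view=np.array(A['eye'])-[xg,y,200];hd=view[:2]/np.linalg.norm(view[:2])
    for h in(36,41,46):
        q=[xg+15*hd[0],y+15*hd[1],tip+h];print('eye',np.round(Wc['eye'],1),'tip z',tip,'h',h,'front-bottom',proj(A,q),'obs',botrow,'tip',proj(A,[xg,y,tip]),end=' ')
        print('x at ring',plane(Wc,318.3,198.5,tip+h+10)[0]-6)
    print('knob top x',plane(Wc,318.2,286,tz+6))
g=cv2.cvtColor(w['color'],cv2.COLOR_RGB2GRAY);print(g[180:222:1,318],g[180:220,306]);print(g[280:312,318])
w=pickle.load(open('v3.pkl','rb'))[1];g=cv2.cvtColor(w['color'],cv2.COLOR_RGB2GRAY);print(g[180:222:1,318],g[280:312,318])
```

```text
eye [683.8  11.4 432.5] tip z 146.30017704112458 h 36 front-bottom [384.32722714 220.99272492] obs 216.0 tip [383.35125515 225.70305592] x at ring 605.6769278562493
eye [683.8  11.4 432.5] tip z 146.30017704112458 h 41 front-bottom [384.64961573 219.43678175] obs 216.0 tip [383.35125515 225.70305592] x at ring 607.1792046644526
eye [683.8  11.4 432.5] tip z 146.30017704112458 h 46 front-bottom [384.9747012  217.86782263] obs 216.0 tip [383.35125515 225.70305592] x at ring 608.6814814726558
knob top x [610.91518129  11.43456601 320.30017704]
eye [715.3  35.8 422.2] tip z 135.97347053569985 h 36 front-bottom [400.19661259 237.03086372] obs 233.6 tip [399.08529964 241.29071246] x at ring 640.9449478301871
eye [715.3  35.8 422.2] tip z 135.97347053569985 h 41 front-bottom [400.58923853 235.52586269] obs 233.6 tip [399.08529964 241.29071246] x at ring 642.3676068354889
eye [715.3  35.8 422.2] tip z 135.97347053569985 h 46 front-bottom [400.98518404 234.0081372 ] obs 233.6 tip [399.08529964 241.29071246] x at ring 643.7902658407907
knob top x [644.68103706  36.22231514 309.97347054]
[108 106 101  91  88 110 148 174 182 184 184 184 184 184 183 178 158 112
  64  51  50  50  50  50  50  50  50  50  50  50  50  50  50  50  51  51
  50  51  51  51  51  49] [140 125 117 111 108 106 103  96  95 114 144 167 177 178 166 143 123 114
 110 110 111 111 111 111 109 109 109 109 109 109 108 108 107 105  99  91
  86  87  83  74]
[ 14  15  13  14  13  12  14  12  13  12  13  13  13  14  12  13  12  11
  12  12  11  13  12  11  10  12  13  22  50  83 106 114]
[ 37  37  42  57  75 103 141 167 176 177 178 177 178 178 177 172 153 111
  70  58  57  57  56  53  49  48  48  47  48  47  47  47  47  47  47  47
  48  47  47  48  48  48] [12 12 11 12 12 11 12 13 11 13 11 12 11 11 12 13  9 10 11 11  9 10 12 11
 12 10 12 20 41 67 86 92]
```

Run:
```python
from ax import *
for w in (pickle.load(open('v2.pkl','rb'))[1],pickle.load(open('v3.pkl','rb'))[1]):
    tz=w['eye'][2]-118.2
    for dz in(4,6,8): print('knob x',plane(w,318.2,308.3,tz+dz)[0]+11,'ring x',plane(w,318.2,197.1,tz-168+55+dz-6)[0]-6)
```

```text
knob x 609.16979240095 ring x 608.9676712963649
knob x 610.6702567323227 ring x 609.5583971490747
knob x 612.1707210636955 ring x 610.1491230017846
knob x 643.2071671015809 ring x 644.1147375365831
knob x 644.6621989639855 ring x 644.6736976472889
knob x 646.1172308263901 ring x 645.2326577579948
```

Request:
drive_tool:
  steps:
    - [0.015,-0.006,0,0,0,0,0.004]
    - [0.015,0,0,0,0,0,0]

```text
clock: 5.85
tool_pos: [642.2, 42.3, 306.0]
eef_rot: [-0.501, 0.492, -0.5, 0.507]
force: [0.4, -0.2, -1.0]
gripper_width: 20.9
```

Run:
```python
from ax import *
t,r,o=st();print(t,r.as_matrix()[:,1].round(4),o['force'])
w=grab('wrist');a=grab('scene')
cw=centres(w,range(206,236),lambda v:318,16);p=fit(cw)[0]
u=np.polyval(p,182);tz=w['eye'][2]-118.2
print('eye',w['eye'],'rod slope',p,'ring',plane(w,np.polyval(p,197.1),197.1,tz-113),'knob',plane(w,np.polyval(p,308.3),308.3,tz+6)+[11,0,0],'well pix',proj(w,[644.7,42.1,105]), 'rod col there',np.polyval(p,proj(w,[644.7,42.1,105])[1]))
im=np.zeros((600,800,3),np.uint8)
im[:480,:400]=cv2.resize(cv2.convertScaleAbs(a['color'][190:270,360:427,::-1],alpha=1.8),(400,480))
im[:400,400:800]=cv2.resize(cv2.convertScaleAbs(w['color'][140:240,268:368,::-1],alpha=1.5),None,fx=4,fy=4)
cv2.imwrite('pics/m3.png',im)
```

```text
[642.2485275   42.32172665 306.03835173] [ 0.0165  0.0018 -0.9999] [ 0.40523115 -0.21463083 -1.0134957 ]
eye [715.30648408  41.19737691 425.27826964] rod slope [-1.26831436e-02  3.20872198e+02] ring [651.84417697  42.1086088  194.07826964] knob [645.47737788  42.91114192 313.07826964] well pix [318.49267467 181.83429756] rod col there 318.5659670757124
```

View pics/m3.png

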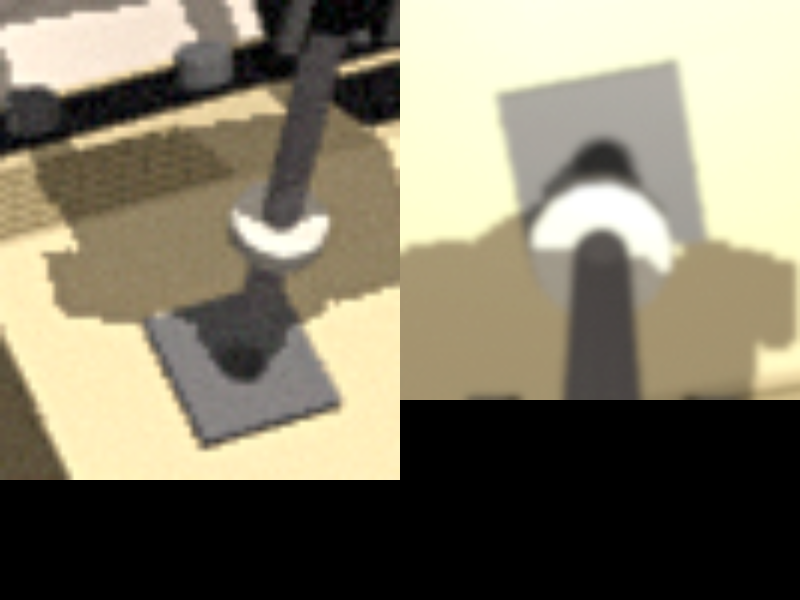

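The rod column (318.6) lines up with the well column (318.5), and x agrees within about 1 mm. I'll descend to just inside the mouth.

Request:
drive_tool:
  steps:
    - [0.015,0,0.012,-0.001,0,0,0]
    - [0.015,0,0.012,0,0,0,0]
    - [0.015,0,0.006,0,0,0,0]
    - [0.015,0,0.004,0,0,0,0]
    - [0.015,0,0.004,0,0,0,0]
    - [0.015,0,0,0,0,0,0]

```text
clock: 6.55
tool_pos: [641.1, 41.8, 263.2]
eef_rot: [-0.5, 0.493, -0.5, 0.507]
force: [0.6, 0.3, -0.8]
gripper_width: 20.6
```

Run:
```python
from ax import *
t,r,o=st();print(t,r.as_matrix()[:,1].round(4),o['force'],o['ft_torque'])
w=grab('wrist')
cw=centres(w,range(206,236),lambda v:318,16);p=fit(cw)[0];tz=w['eye'][2]-118.2
print('eye',w['eye'],'tip z',tz-168,'ring',plane(w,np.polyval(p,197.1),197.1,tz-113)-[6,0,0],'knob',plane(w,np.polyval(p,308.3),308.3,tz+6)+[11,0,0])
```

```text
[641.08987913  41.7771363  263.17331972] [ 1.360e-02  7.000e-04 -9.999e-01] [ 0.56630078  0.3475557  -0.83194407] [-0.0500673  -0.01487881  0.00404827]
eye [714.49696023  40.75886133 382.22693159] tip z 96.02693158933448 ring [644.31061778  41.64089062 151.02693159] knob [644.1657159   42.03172002 270.02693159]
```

Request:
drive_tool:
  steps:
    - [0.015,0,0.006,0,0,0,0]
    - [0.015,0,0.006,0,0,0,0]
    - [0.015,0,0.006,0,0,0,0]
    - [0.015,0,0.006,0,0,0,0]
    - [0.015,0,0.004,0,0,0,0]
    - [0.015,0,0,0,0,0,0]

```text
clock: 7.2
tool_pos: [642.2, 41.8, 234.0]
eef_rot: [-0.501, 0.492, -0.5, 0.507]
force: [0.0, 0.2, -0.7]
gripper_width: 20.8
```

Request:
drive_tool:
  steps:
    - [0.015,0,0.003,0,0,0,0]
    - [0.015,0,0.003,0,0,0,0]
    - [0.015,0,0.003,0,0,0,0]
    - [0.015,0,0.002,0,0,0,0]

```text
clock: 7.6
tool_pos: [643.5, 41.8, 226.0]
eef_rot: [-0.502, 0.491, -0.498, 0.509]
force: [-1.4, 0.1, 4.2]
gripper_width: 20.7
```

```bash
cat > s.py <<'E'
from ax import *
t,r,o=st();print(t.round(1),'down axis',r.as_matrix()[:,1].round(4),o['force'].round(2),o['ft_torque'].round(3))
E
python3 s.py
```

```text
[643.5  41.8 226. ] down axis [ 2.190e-02  9.000e-04 -9.998e-01] [-1.41  0.11  4.2 ] [-0.037  0.428 -0.017]
```

Request:
drive_tool:
  steps:
    - [0.015,0,0.003,-0.001,-0.006,0,0]
    - [0.015,0,0.003,0,0,0,0]
    - [0.015,0,0.003,0,0,0,0]

```text
clock: 7.9
tool_pos: [643.4, 41.8, 217.5]
eef_rot: [-0.501, 0.492, -0.499, 0.508]
force: [-0.6, -0.1, 4.3]
gripper_width: 20.9
```

```bash
python3 s.py
```

```text
[643.4  41.8 217.5] down axis [ 0.0185  0.001  -0.9998] [-0.57 -0.07  4.33] [-0.056  0.214 -0.005]
```

Request:
drive_tool:
  steps:
    - [0.015,0,0.0012,0,-0.003,0,0]
    - [0.015,0,0.0012,0,0,0,0]
    - [0.015,0,0.0012,0,0,0,0]
    - [0.015,0,0.0012,0,0,0,0]

```text
clock: 8.3
tool_pos: [643.6, 41.8, 212.0]
eef_rot: [-0.501, 0.492, -0.5, 0.507]
force: [-1.2, 0.3, 8.4]
gripper_width: 20.9
```

Request:
drive_tool:
  steps:
    - [0.015,0,0.0,0,0,0,0]

```text
clock: 8.4
tool_pos: [643.6, 41.8, 212.0]
eef_rot: [-0.501, 0.492, -0.5, 0.507]
force: [-0.5, 0.4, 3.8]
gripper_width: 20.6
```

```bash
python3 s.py
```

```text
[643.6  41.8 212. ] down axis [ 0.0152  0.0011 -0.9999] [-0.48  0.45  3.8 ] [-0.064  0.167  0.065]
```

Request:
drive_tool:
  steps:
    - [0.015,0,0.001,0,0,0,0]
    - [0.015,0,0.001,0,0,0,0]

```text
clock: 8.6
tool_pos: [644.0, 41.8, 211.8]
eef_rot: [-0.501, 0.492, -0.499, 0.507]
force: [-1.2, 0.4, 8.2]
gripper_width: 21.2
```

Request:
drive_tool:
  steps:
    - [0.015,0,0.0015,-0.0005,0,0,0]
    - [0.015,0,0.0015,0,0,0,0]

```text
clock: 8.8
tool_pos: [644.3, 41.8, 211.7]
eef_rot: [-0.502, 0.491, -0.498, 0.508]
force: [-2.1, -0.3, 9.9]
gripper_width: 20.3
```

```bash
python3 s.py
```

```text
[644.3  41.8 211.7] down axis [ 0.0216  0.0012 -0.9998] [-2.1  -0.33  9.87] [-0.087  0.477 -0.035]
```

Request:
drive_tool:
  steps:
    - [0.015,0,0.0,-0.001,-0.007,0,0]
    - [0.015,0,0.0012,0,0,0,0]
    - [0.015,0,0.0015,0.0,-0.003,0,0]

```text
clock: 9.1
tool_pos: [644.0, 41.9, 211.6]
eef_rot: [-0.501, 0.492, -0.5, 0.507]
force: [-2.0, -0.1, 11.7]
gripper_width: 20.6
```

```bash
python3 s.py
python3 - <<'E'
from ax import *
w=grab('wrist');a=grab('scene')
im=np.zeros((600,800,3),np.uint8)
im[:480,:400]=cv2.resize(cv2.convertScaleAbs(a['color'][190:270,360:427,::-1],alpha=1.8),(400,480))
im[:400,400:800]=cv2.resize(cv2.convertScaleAbs(w['color'][140:300,238:398,::-1],alpha=1.5),(400,400))
cv2.imwrite('pics/m4.png',im)
E
```

```text
[644.   41.9 211.6] down axis [ 0.0155  0.0014 -0.9999] [-1.99 -0.12 11.74] [-0.038  0.38   0.01 ]
```

View pics/m4.png

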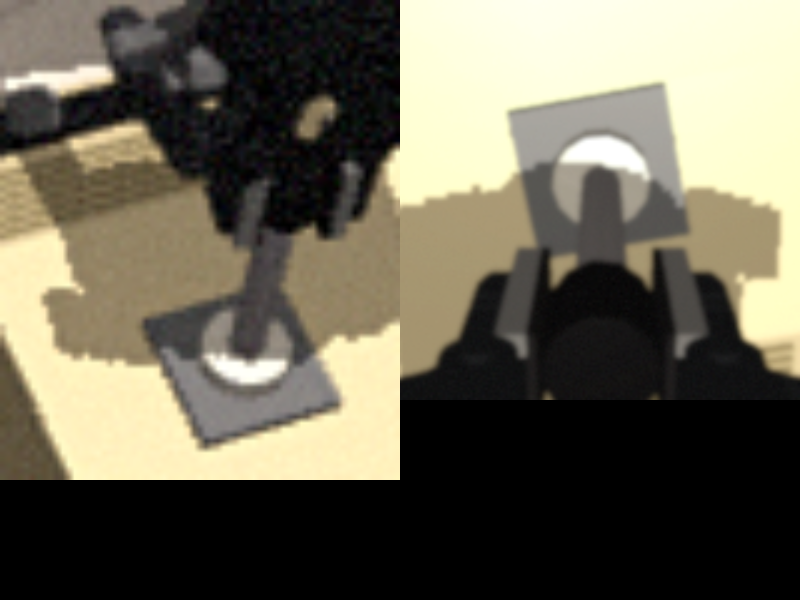

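The ring sits flat on the rim with the rod upright. The push rose from 4 N to 12 N within about 0.4 mm at tip z ≈ 44, which means a firm floor at a depth of about 61 mm. I'll relax the push, release and retreat.

Request:
drive_tool:
  newtons: 20
  steps:
    - [0.015,0,0,0,0,0,0]
    - [0.015,0,0,0,0,0,0]
    - [0.024,0,0,0,0,0,0]
    - [0.03,0,0,0,0,0,0]
    - [0.05,0,0,0,0,0,0]
    - [0.08,0,0,0,0,0,0]
    - [0.08,0,0,0,0,0,0]
    - [0.08,0,0,0,0,0,0]

```text
clock: 10.0
tool_pos: [643.0, 41.9, 207.9]
eef_rot: [-0.499, 0.494, -0.501, 0.506]
force: [1.0, 1.2, -0.3]
gripper_width: 80.0
```

```bash
python3 s.py
```

```text
[643.   41.9 207.9] down axis [ 0.0102  0.0014 -0.9999] [ 0.98  1.19 -0.26] [ 0.013 -0.    -0.039]
```

Request:
drive_tool:
  steps:
    - [0.08,0,-0.01,0,0,0,0]
    - [0.08,0,-0.025,0,0,0,0]
    - [0.08,0,-0.04,0,0,0,0]
    - [0.08,0,-0.04,0,0,0,0]
    - [0.08,0,-0.02,-0.03,0,0,0]
    - [0.08,0,0,-0.04,0,0,0]
    - [0.08,0,0,-0.04,0,0,0]
    - [0.08,0,0,-0.04,0,0,0]
    - [0.08,0,0,0,0,0,0]

```text
clock: 10.9
tool_pos: [487.5, 43.7, 352.0]
eef_rot: [-0.501, 0.492, -0.5, 0.507]
force: [0.2, -0.1, -0.2]
gripper_width: 79.9
```

```bash
python3 s.py
python3 - <<'E'
from ax import *
w=grab('wrist');a=grab('scene')
im=np.zeros((600,800,3),np.uint8)
im[:480,:400]=cv2.resize(cv2.convertScaleAbs(a['color'][180:276,360:440,::-1],alpha=1.8),(400,480))
im[:480,400:800]=cv2.resize(cv2.convertScaleAbs(w['color'][0:240,220:420,::-1],alpha=1.3),(400,480))
cv2.imwrite('pics/m5.png',im)
# predicted knob-top centre in scene if tip at 44 upright; ring bottom front
print(proj(a,[644.5,42,44+174]),proj(a,[644.5,42,105]),proj(a,[644.5,42,44+150]))
E
```

```text
[487.5  43.7 352. ] down axis [ 0.0166  0.002  -0.9999] [ 0.16 -0.05 -0.2 ] [ 0.001 -0.01  -0.021]
[409.30254728 216.9761363 ] [400.19364761 250.57080089] [407.22212134 224.64898531]
```

View pics/m5.png

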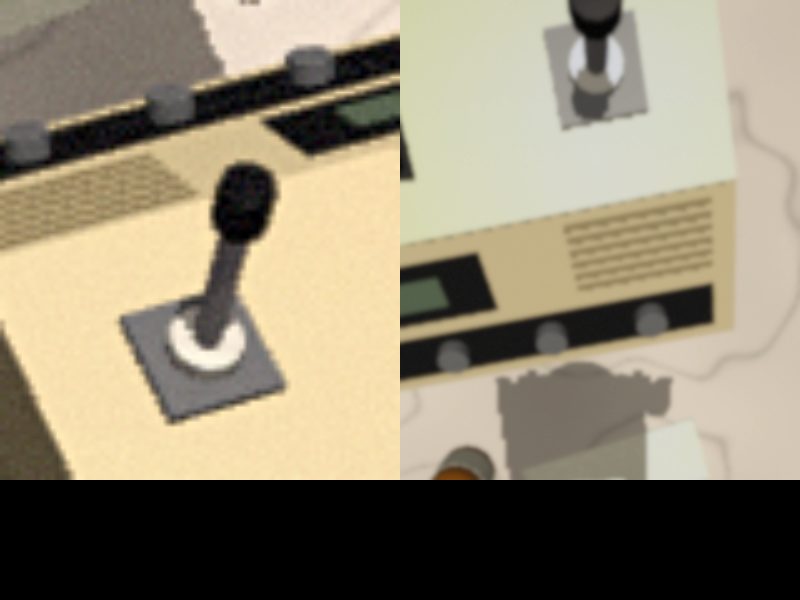

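```bash
python3 -c "
from h import *
print(workorder.job_done())"
```

```text
the job is handed in; nothing more can be done
None
```

The smallest gauge now stands upright in the photometer's well, bottomed out at a depth of about 61 mm with the ring on the rim, and I handed the job in at about 11 s.

- **Insertion:** The tip entered the well without contact. The ring met the rim at tip z ≈ 60 mm and slid with about 5 N of drag.
- **Bottoming:** At tip z ≈ 44 mm the push rose from about 4 N to 12 N within about 0.4 mm, which I took as the floor. I did not press further.
- **Last checks:** After I released the gauge and moved the arm clear, the scene view put the top of the knob at (409.2, 216.4). The prediction for an upright, bottomed gauge was (409.3, 217.0). The ring looked seated on the rim, and nothing in the last two crops around the photometer looked disturbed. I took no final overall view, so the other items were not rechecked.
- **Disagreements:**
  - The cameras differed by about 2 mm on the well's position.
  - The scene view's estimate of the gauge's tilt was unreliable (-24 to +23 mrad). I aligned with the wrist view instead.
  - The tool sagged about 4 mm when the grip opened. The gauge still matched the predicted position afterwards.
- **Possible gap under the ring:** The floor pad may have sprung back by up to about 0.5 mm after release, lifting the ring off the rim by that much. The cameras cannot resolve a gap that small.

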